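Lower a nested pair of lids onto a loaded dish, then lift the outer cover alone

ROBOT

A 6-joint arm with a two-finger parallel gripper is mounted at the origin on the work surface; the furniture and walls round the work are solid. World frame = base frame: x ahead of the robot, y to its left, z up, the work surface at z = 0. Lengths are in m, angles in rad, forces in N, time in s.
With the tool pointing down it reaches from about 0.3 to 0.825 m from the base axis. Payload 5.4 kg.
Tool frame: the origin (TCP) lies midway between the tips of the shut fingers; the grasp point (between the pads) lies r.grip_point_offset behind it (r.grip_point_offset is the distance from the TCP to the grasp point, in m); z points along the fingers, y is the direction in which the jaws open and shut (so a half turn about z gives the same grasp; the last joint's range is limited). The gripper opens to 92 mm and grips with 3 to 60 N. Pads are 20 mm wide; open, the fingers measure 128 mm over their backs; the gripper's body (75 mm by 189 mm) begins 69 mm behind the grasp point.
Start: joints at [-1.463, 0.158, 1.597, -0, 1.386, -0.21], TCP at [0.18, -0.546, 0.215] pointing down, gripper open.
Joint ranges: [-2.91, 2.91], [-0.94, 2.29], [0.18, 2.7], [-1.29, 4.43], [0.17, 2.64], [-3, 3]. Speed limits (rad/s): [2.57, 2.57, 3.14, 3.14, 3.14, 3.14].

INTERFACE

Orientations are given as [roll, pitch, yaw] about the fixed x, y, z axes, in that order (R = Rz(yaw) Ry(pitch) Rx(roll)).
In Python, from station import r gives the robot as it stands. Calls block until the motion is done:
- r.move_pose(position, orientation): joint-space move of the TCP to a pose.
- r.servo_line(position, ori=None, feed=0.15, threshold=None): straight line of the TCP; ori=None keeps the orientation; feed is the mean speed in m/s. With threshold (N) it stops when the force on the tool has changed by that much, and returns True; else False.
- r.goto_joints(angles): joint-space move.
- r.command_gripper(opening, force=None): finger opening in m; force is the grip in N (None keeps the last); returns when the fingers have stopped.
- r.dwell(seconds).
- r.inverse_kinematics(position, orientation): joint angles nearest the present ones, or None.
- r.read_state(): the state.
- r.capture(name): name is "side" or "top"; returns the picture (480x640x3 uint8, blue, green, red); there is no depth.
- r.camera_params(name): a dict with "vfov" (degrees; the focal length in pixels is half the picture's height over the tangent of half this angle, whatever the lens; pixels are square), "cx", "cy" (the principal point, pixels), "rvec" (rotation vector, rad) and "tvec" (3), from world to camera coordinates, as OpenCV has them. Camera axes: x right, y down, z forward; pixel columns grow to the right and rows downward; lengths in m; the calibration is good to about 2 mm. A picture is of the moment at which its call begins. camera_params takes no time and is no camera call.
A pose or a line that the arm cannot do raises r.IKError and nothing moves.
- r.close_job(): hands the job in, once; it reports no verdict.
The state is a dict: "clock": time; "joint_pos": joint angles; "joint_velocities": joint speeds; "tau": joint torques, N m; "tcp_pos": TCP position; "ee_rot": TCP orientation; "force": force on the tool from outside, world axes, zero at the start; "torque": the same for the moment, N m; "opening": finger opening in m.
Only numpy, scipy, OpenCV 4.12 (cv2) and the standard library are available. Lean on these libraries where they do the work, as an engineer would, in place of code of your own. Each camera call takes 0.05 s, during which the arm holds its last target.

TASK

Close the loaded round dish with its pair of lids: pick up both lids together by the inner lid's knob, which stands up through the outer cover, lower them gently onto the dish so that the inner lid sits fully home, and let go of the knob. Then take the outer cover by its collar and lift it alone, straight up and level, leaving the inner lid seated and undisturbed, so that a tag can be laid between the lids. Finish while still holding the cover level and still in the gripper, above the dish and a good hand's breadth (10 to 20 cm) above where it lay on the inner lid; leave the dish and the other things on the bench where they stand.

Things in the scene. Friction and masses are not known exactly. Their poses are not given: they have to be found in the camera images.
- dish: White fluted round oven dish, 148 mm across, 48 mm high, standing loose on the bench (0.7 kg), a tea light (15 mm high) on its floor. Inside radius 64 mm near the rim. Origin: centre of its underside; z up.
- inner_lid: White inner lid, 0.22 kg, under the cover. Origin: centre of its underside; z up. Spigot 120 mm across (112 at its foot), z 0 to 10 mm; flange 150 mm across, z 10 to 15; round knob 22 mm across up to z = 74, standing through the cover's collar and 32 mm above it. At first on the bench. Fully home the flange lies on the rim, origin about 38 mm above the dish's origin. Its knob carries both lids.
- outer_cover: White outer cover, 0.2 kg, lying loose on the inner lid's flange, its origin then 11 mm above the inner lid's. Origin: centre of its lower edge; z up. Plate 164 mm across, z 4 to 9 mm; skirt inside 156 mm, z 0 to 4; round upright collar in the middle, 54 mm outside, 44 mm inside, top at z = 31, gripped from outside; the knob stands loosely in it. The collar carries the cover alone.
- tags: Bystander: buff block of luggage tags, 95 x 48 x 19 mm, lying flat in the gap between the dish and the lids. Origin: centre of its underside.
- egg_cup: Bystander: egg cup, 49 mm across, 62 mm high, beyond the gap between the dish and the lids. Origin: centre of its underside.
- shaker: Bystander: shaker, 44 mm across, 90 mm high, towards the back edge on the left. Origin: centre of its underside.
- string: Bystander: ball of string, about 62 mm, towards the back edge on the right. Origin: at its underside.

How it is judged:
On the way, in this order (a step that is already met when the one before it is completed fails the run):
1. both lids carried clear of the bench, the cover still lying on the inner lid (height (world z) of inner_lid above 0.03 m and z of outer_cover in the frame of inner_lid between 0.006 and 0.016 m and horizontal distance between outer_cover and inner_lid below 0.012 m), for 0.2 s.
2. both lids down on the dish, the inner lid fully home, the cover lying on it, the knob let go (z of inner_lid in the frame of dish between 0.034 and 0.042 m and horizontal distance between inner_lid and dish below 0.012 m and angle between inner_lid's own z axis and vertical below 0.05 rad and z of outer_cover in the frame of inner_lid between 0.006 and 0.016 m and horizontal distance between outer_cover and inner_lid below 0.012 m and contact force between the fingers and inner_lid below 0.1 N), for 0.2 s.
At the end, for the whole second after the job is handed in: The fingers hold the cover still, 90 to 260 mm above the inner lid (origins), within 60 mm of over the dish, tilt under 0.2 rad, touching nothing else; the inner lid sits on the dish within 4 mm of seated height, 12 mm of centre, 0.05 rad of level, untouched by the robot (z of inner_lid in the frame of dish between 0.034 and 0.042 m and horizontal distance between inner_lid and dish below 0.012 m and angle between each of inner_lid, dish's own z axis and vertical below 0.05 rad and contact force between each of the arm, the fingers and inner_lid below 0.3 N and z of outer_cover in the frame of inner_lid between 0.09 and 0.26 m and horizontal distance between outer_cover and dish below 0.06 m and angle between outer_cover's own z axis and vertical below 0.2 rad and contact force between the fingers and outer_cover above 1 N and contact force between outer_cover and inner_lid below 0.1 N and linear speed of outer_cover below 0.03 m/s); the arm keeps its last pose, push and grip.
It fails at once if the cover is taken off the inner lid while the inner lid is not seated on the dish (also: the inner lid is pulled from its seat as the cover lifts) (z of outer_cover in the frame of inner_lid above 0.03 m and not (z of inner_lid in the frame of dish between 0.031 and 0.045 m and horizontal distance between inner_lid and dish below 0.015 m and angle between inner_lid's own z axis and vertical below 0.1 rad)).
It fails at once if the lids are let go over the dish more than 15 mm above their seat (dropped) (horizontal distance between inner_lid and dish below 0.06 m and z of inner_lid in the frame of dish above 0.053 m and contact force between the fingers and inner_lid below 0.05 N).
It fails at once if the dish is moved more than 40 mm or tipped (distance of dish from where it was at the start of the episode above 0.04 m or angle between dish's own z axis and vertical above 0.2 rad).
It fails at once if a bystander (tags, egg cup, shaker or string) is moved more than 30 mm (distance of any of tags, egg_cup, shaker, string from where it was at the start of the episode above 0.03 m).
It also fails if it takes over 51 s, if anything falls off the work surface, if the arm or the gripper's body presses on something with over 40 N, if the wrist force passes 120 N, or if a joint passes its speed limit or range.

## Working session

There is one attempt and no reset: what is moved stays moved. The work goes in short steps, each a Python script; the robot and the scene stay as the last script left them, time stands still between calls to the robot, and variables do not carry over. Pictures are saved under pics/ and viewed, and the job is handed in when it is done.

```bash
ls; mkdir -p pics; python3 - <<'E'
from station import r
import cv2
for n in("top","side"):
    cv2.imwrite(f"pics/{n}0.png",r.capture(n)); print(n,r.camera_params(n))
print(r.read_state(),r.grip_point_offset)
E
```

```text
pics
top {'vfov': 45.03483310795242, 'cx': 311.0812837349424, 'cy': 244.74180922661068, 'rvec': array([ 2.16693441, -2.12398149,  0.13496428]), 'tvec': array([0.0067605 , 0.56905096, 0.96410748])}
side {'vfov': 51.123510905327215, 'cx': 315.24458112414953, 'cy': 250.0728510225488, 'rvec': array([ 0.50864612, -2.47909529,  1.44416441]), 'tvec': array([0.51850525, 0.14670799, 0.7047133 ])}
{'clock': 0.1, 'joint_pos': array([-1.46304806e+00,  1.58981412e-01,  1.59810692e+00, -1.00257952e-05,
        1.38621384e+00, -2.10096022e-01]), 'joint_velocities': array([ 0.00110984,  0.00016561, -0.0040363 , -0.00077612, -0.00061262,
       -0.00064186]), 'tau': array([-9.31669492e-04, -3.86506283e+01, -3.22958887e+01,  7.01959594e-02,
        3.40475002e-02, -4.26315648e-05]), 'tcp_pos': array([ 0.17961481, -0.54562403,  0.21371968]), 'ee_rot': array([-3.13991867e+00, -3.46890527e-04,  3.17845848e-01]), 'force': array([-0.37312189, -0.27667849, -0.23857568]), 'torque': array([-0.00698593, -0.04154714,  0.00465716]), 'opening': 0.09197162877980472} 0.0187
```

View pics/top0.png

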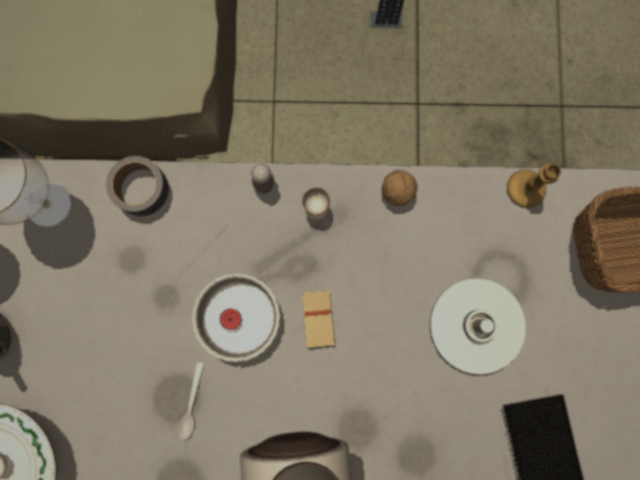

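View pics/side0.png

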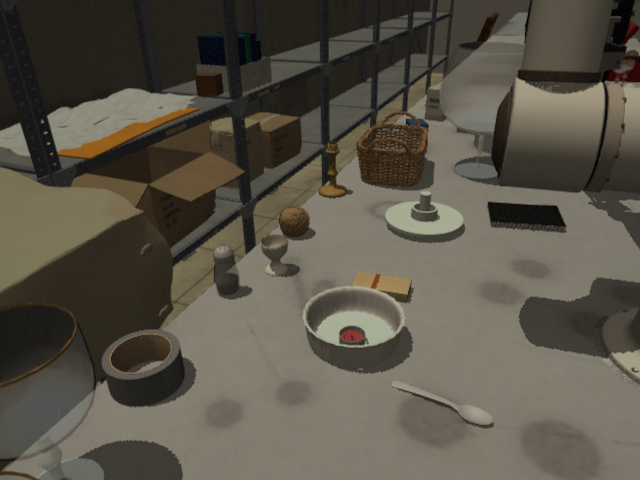

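```bash
cat > h.py <<'E'
import numpy as np, cv2
from station import r
P={n:r.camera_params(n) for n in("top","side")}
def K(n):
    p=P[n]; f=240/np.tan(np.radians(p['vfov']/2)); return np.array([[f,0,p['cx']],[0,f,p['cy']],[0,0,1]])
def proj(n,X):
    return cv2.projectPoints(np.float64(np.atleast_2d(X)),P[n]['rvec'],P[n]['tvec'],K(n),None)[0].reshape(-1,2)
def ray(n,uv):
    R=cv2.Rodrigues(P[n]['rvec'])[0]; c=-R.T@P[n]['tvec']
    d=R.T@np.linalg.inv(K(n))@np.array([*uv,1.]); return c,d
def onz(n,uv,z):
    c,d=ray(n,uv); return c+d*(z-c[2])/d[2]
E
python3 - <<'E'
from h import *
for n in P:
    print(n,ray(n,(320,240)))
    print(proj(n,[[0,0,0],[.18,-.546,.215],[.5,0,0],[.5,-.3,0],[.5,.3,0]]).round())
print('top knob',onz('top',(484,325),.074), 'plate',onz('top',(478,326),.02),'dish rim',onz('top',(237,318),.048))
for n,uv,z in [('side',(425,194),.074),('side',(424,219),.02),('side',(354,313),.048)]: print(n,onz(n,uv,z))
E
```

```text
top (array([0.43234   , 0.00581102, 1.03267434]), array([ 0.1444724 , -0.00294332, -0.98965827]))
[[315. 586.]
 [728. 525.]
 [321. 286.]
 [490. 290.]
 [153. 283.]]
side (array([0.24474686, 0.7022056 , 0.48373343]), array([ 0.35791481, -0.80602986, -0.471917  ]))
[[684. 355.]
 [576. 103.]
 [350. 282.]
 [397. 214.]
 [269. 399.]]
top knob [ 0.43697884 -0.26783454  0.074     ] plate [ 0.43531397 -0.27287946  0.02      ] dish rim [0.4402192  0.14061114 0.048     ]
side [ 0.43415913 -0.26154658  0.074     ]
side [ 0.43036885 -0.25619468  0.02      ]
side [0.44047497 0.14516739 0.048     ]
```

```bash
cat >> h.py <<'E'
def circ_at(n,pts,z):
    Q=np.array([onz(n,p,z)[:2] for p in pts]); 
    A=np.c_[2*Q,np.ones(len(Q))]; s=np.linalg.lstsq(A,(Q**2).sum(1),rcond=None)[0]
    res=np.hypot(*(Q-s[:2]).T)-np.sqrt(s[2]+s[:2]@s[:2])
    return s[:2],np.sqrt(s[2]+s[:2]@s[:2]),np.abs(res).mean()
def blob(img,seed,lo,roi):
    x0,y0,x1,y1=roi; g=cv2.cvtColor(img,cv2.COLOR_BGR2GRAY)
    m=np.zeros(g.shape,np.uint8); m[y0:y1,x0:x1]=(g[y0:y1,x0:x1]>lo)*255
    cs=cv2.findContours(m,cv2.RETR_EXTERNAL,cv2.CHAIN_APPROX_NONE)[0]
    c=max(cs,key=cv2.contourArea); return c.reshape(-1,2)
E
python3 - <<'E'
from h import *
t=cv2.imread('pics/top0.png'); s=cv2.imread('pics/side0.png')
g=cv2.cvtColor(t,cv2.COLOR_BGR2GRAY)
print(g[326,415:540:4]); print(g[318,185:290:3])
c=blob(t,0,155,(415,265,540,390)); h=cv2.convexHull(c).reshape(-1,2)
print('plate',circ_at('top',h,.020),cv2.fitEllipse(h))
c=blob(t,0,150,(180,260,295,375)); h2=cv2.convexHull(c).reshape(-1,2)
print('dish',circ_at('top',h2,.048))
for p in (h,h2): cv2.polylines(t,[p.reshape(-1,1,2).astype(int)],True,(0,0,255),1)
a=cv2.resize(t[260:380,180:300],None,fx=3,fy=3,interpolation=0);b=cv2.resize(t[265:385,415:535],None,fx=3,fy=3,interpolation=0)
cv2.imwrite('pics/crop1.png',np.hstack([a,b]))
a=cv2.resize(s[275:375,290:420],None,fx=3,fy=3,interpolation=2);b=cv2.resize(s[170:270,360:490],None,fx=3,fy=3,interpolation=2)
cv2.imwrite('pics/crop2.png',np.hstack([a,b]))
E
```

```text
[144 143 143 141 156 185 186 186 186 185 186 184 103 172 132  62  83 185
 182 183 159 182 185 186 183 184 184 183 140 141 141 142]
[143 145 153 163  78  56  96 183 186 185 186 171  88  87  85  72  88  91
  92 154 186 184 185 188 188 187 187 187 188 177 134 159  76 132 146]
plate (array([ 0.43705485, -0.2731737 ]), np.float64(0.08133033571833401), np.float64(0.00024196749344035837)) ((478.2142028808594, 325.52325439453125), (92.6921615600586, 96.84069061279297), 136.85585021972656)
dish (array([0.44294971, 0.14458976]), np.float64(0.07408505160212529), np.float64(0.0004428469987484761))
```

View pics/crop1.png

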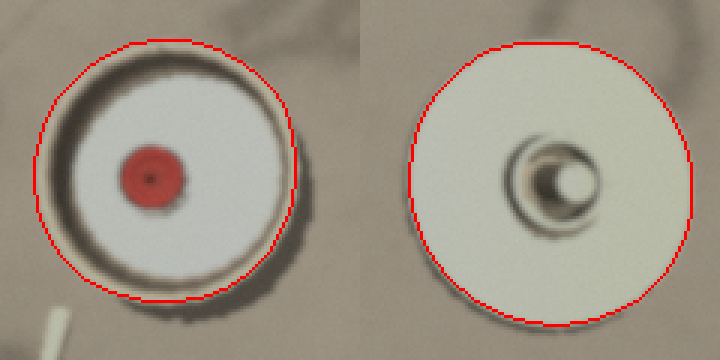

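View pics/crop2.png

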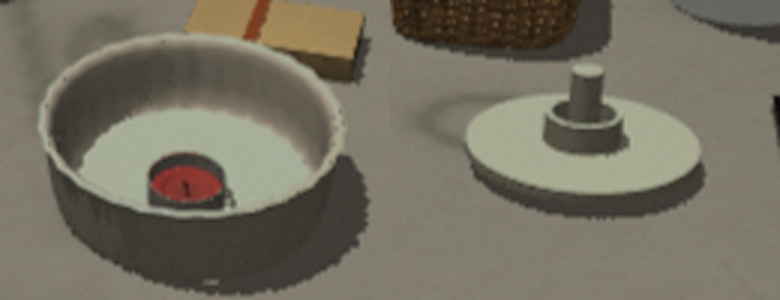

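```bash
python3 - <<'E'
from h import *
print(onz('top',(486.6,325.2),.074),onz('side',(425.7,193.3),.074))
s=cv2.imread('pics/side0.png')
g=cv2.cvtColor(s,cv2.COLOR_BGR2GRAY)
c=blob(s,0,125,(375,185,475,245)); print('side plate',circ_at('side',cv2.convexHull(c).reshape(-1,2),.020))
print(onz('side',(290+193/3,275+124/3),.048))
# dish rim side ellipse extremes
L=onz('side',(290+42/3,275+125/3),.048);R=onz('side',(290+345/3,275+135/3),.048);T=onz('side',(290+190/3,275+33/3),.048);B=onz('side',(290+190/3,275+215/3),.048)
print(L,R,T,B,circ_at('side',[(304,316.7),(405,320),(353.3,286.3),(353.3,346.5),(320,298),(388,337)],.048))
for yaw in (0.318,0,np.pi/2,-np.pi/2):
  for p in ([.437,-.273,.047],[.443,.144,.085],[.437,-.273,.2],[.443,.144,.25]):
    print(yaw,p,r.inverse_kinematics(p,[np.pi,0,yaw]))
E
```

```text
[ 0.43674233 -0.27206791  0.074     ] [ 0.43366813 -0.26568345  0.074     ]
side plate (array([ 0.43521319, -0.27177483]), np.float64(0.08352928335159489), np.float64(0.0013331254347288743))
[0.43729725 0.15248364 0.048     ]
[0.50380004 0.1805775  0.048     ] [0.36824854 0.13346124 0.048     ] [0.46572107 0.07904958 0.048     ] [0.41585724 0.21516251 0.048     ] (array([0.43866526, 0.1471733 ]), np.float64(0.0702033561644968), np.float64(0.0027174966012175478))
0.318 [0.437, -0.273, 0.047] [-7.93242260e-01  2.07354879e-01  1.90000691e+00 -4.44089210e-16
  1.03423086e+00  4.59554067e-01]
0.318 [0.443, 0.144, 0.085] [ 5.39549533e-02  2.14364138e-02  2.01687560e+00 -4.44089210e-16
  1.10328064e+00  1.30675128e+00]
0.318 [0.437, -0.273, 0.2] [-7.93242260e-01  1.43256715e-02  1.77996251e+00 -4.44089210e-16
  1.34730448e+00  4.59554067e-01]
0.318 [0.443, 0.144, 0.25] [ 5.39549533e-02 -1.56397108e-01  1.84208604e+00 -4.44089210e-16
  1.45590372e+00  1.30675128e+00]
0 [0.437, -0.273, 0.047] [-7.93242260e-01  2.07354879e-01  1.90000691e+00 -4.44089210e-16
  1.03423086e+00  7.77554067e-01]
0 
[... 548 characters left out ...]
38e-02  2.01687560e+00 -4.44089210e-16
  1.10328064e+00  5.39549533e-02]
1.5707963267948966 [0.437, -0.273, 0.2] [-0.79324226  0.01432567  1.77996251  0.          1.34730448 -0.79324226]
1.5707963267948966 [0.443, 0.144, 0.25] [ 5.39549533e-02 -1.56397108e-01  1.84208604e+00 -4.44089210e-16
  1.45590372e+00  5.39549533e-02]
-1.5707963267948966 [0.437, -0.273, 0.047] [-7.93242260e-01  2.07354879e-01  1.90000691e+00 -4.44089210e-16
  1.03423086e+00  2.34835039e+00]
-1.5707963267948966 [0.443, 0.144, 0.085] None
-1.5707963267948966 [0.437, -0.273, 0.2] [-7.93242260e-01  1.43256715e-02  1.77996251e+00 -4.44089210e-16
  1.34730448e+00  2.34835039e+00]
-1.5707963267948966 [0.443, 0.144, 0.25] None
```

```bash
python3 - <<'E'
from h import *
D=[np.pi,0,0]; x,y=.4362,-.2722
r.move_pose([x,y,.15],D)
r.command_gripper(.05,40)
print(r.servo_line([x,y,.048],D,feed=.08,threshold=8))
st=r.read_state();print(st['clock'],st['tcp_pos'],st['force'])
cv2.imwrite('pics/side1.png',r.capture('side'));cv2.imwrite('pics/top1.png',r.capture('top'))
s=r.capture('side');cv2.imwrite('pics/side1c.png',cv2.resize(s[130:270,340:520],None,fx=4,fy=4))
E
```

```text
False
3.7 [ 0.43661906 -0.27262029  0.04862136] [-0.50776533 -0.0390203  -0.48741378]
```

View pics/side1c.png

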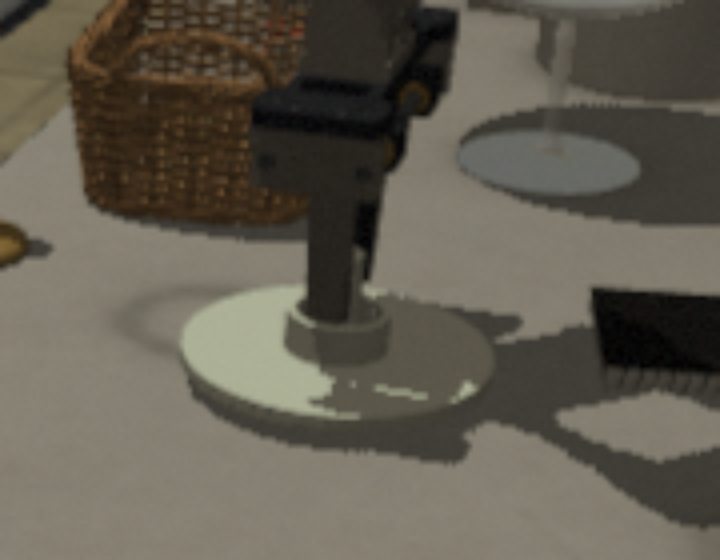

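View pics/top1.png

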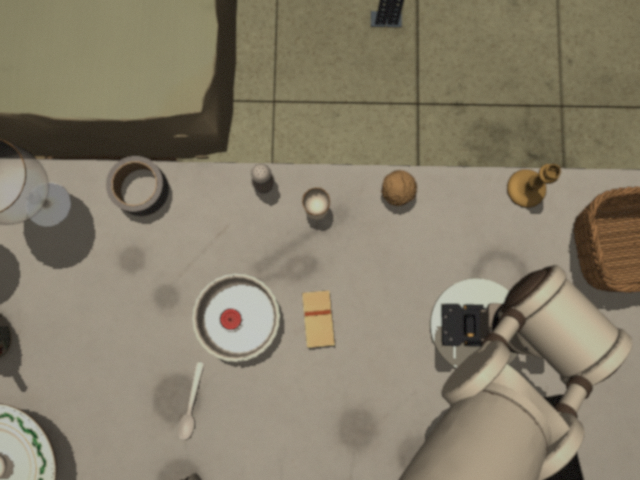

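```bash
python3 - <<'E'
from h import *
r.command_gripper(.0,45)
st=r.read_state();print(st['clock'],st['opening'],st['force'])
x,y=st['tcp_pos'][:2]
r.servo_line([x,y,.145],feed=.08)
r.dwell(.3)
st=r.read_state();print(st['clock'],st['opening'],st['force'],st['tcp_pos'])
s=r.capture('side');cv2.imwrite('pics/side2.png',s);cv2.imwrite('pics/top2.png',r.capture('top'))
cv2.imwrite('pics/side2c.png',cv2.resize(s[80:280,340:540],None,fx=3,fy=3))
E
```

```text
4.4 0.020678308709522333 [ 0.31628757 -1.53710389 -0.26351202]
6.0667 0.021200486918767705 [-0.20656173 -0.08582521 -4.98714287] [ 0.43617403 -0.27239241  0.14477497]
```

View pics/side2c.png

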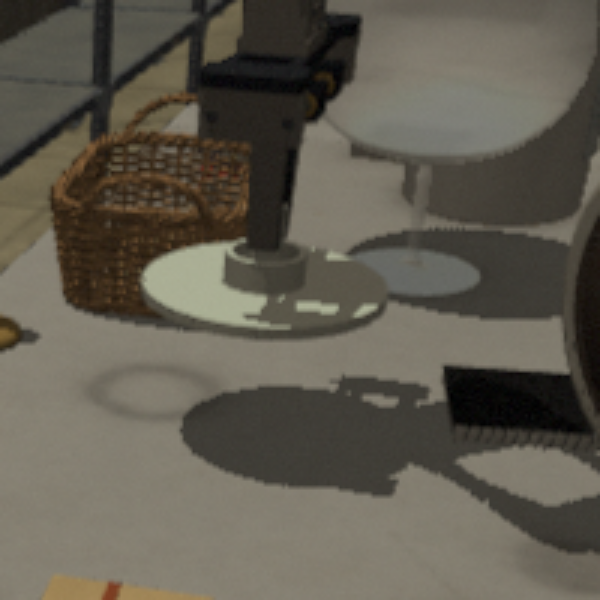

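```bash
python3 - <<'E'
from h import *
D=[np.pi,0,0]
r.servo_line([.442,.1448,.145],D,feed=.12)
r.dwell(.3)
st=r.read_state();print(st['clock'],st['opening'],st['force'],st['tcp_pos'],st['ee_rot'])
s=r.capture('side');t=r.capture('top');cv2.imwrite('pics/side3.png',s);cv2.imwrite('pics/top3.png',t)
a=cv2.resize(s[200:380,280:440],None,fx=2.5,fy=2.5);b=cv2.resize(t[230:410,160:320],None,fx=2.5,fy=2.5)
cv2.imwrite('pics/c3.png',np.hstack([a,b]))
E
```

```text
10.0917 0.02106877329108825 [ 0.6520363   0.18747483 -4.64761595] [0.44200208 0.14475801 0.14498962] [-3.14159071e+00 -1.02920392e-05 -7.00323144e-05]
```

View pics/c3.png

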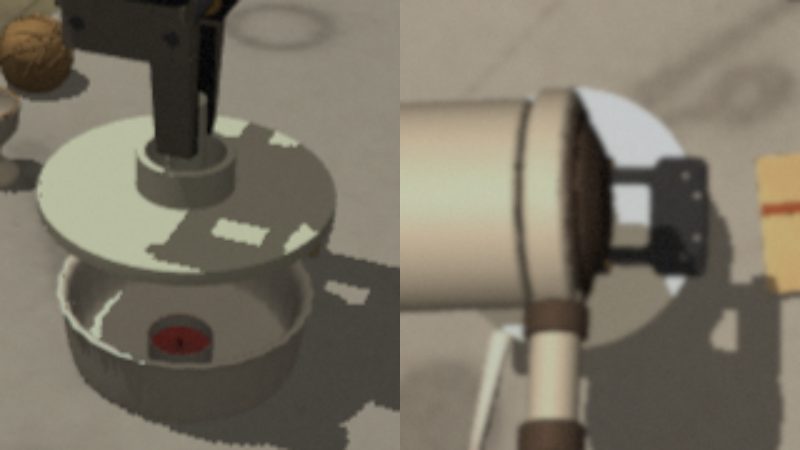

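```bash
python3 - <<'E'
from h import *
s=cv2.imread('pics/side3.png');t=cv2.imread('pics/top3.png')
a=np.linspace(0,2*np.pi,90)
def C(x,y,z,R): return np.c_[x+R*np.cos(a),y+R*np.sin(a),0*a+z]
for im,n in((s,'side'),(t,'top')):
    for z,R,c,cc in((.117,.082,(.442,.1448),(0,0,255)),(.048,.074,(.443,.1446),(0,255,0))):
        cv2.polylines(im,[(proj(n,C(*c,z,R))*8).astype(int).reshape(-1,1,2)],True,cc,1,cv2.LINE_AA,3)
A=cv2.resize(s[200:380,280:440],None,fx=2.5,fy=2.5);b=cv2.resize(t[230:410,160:320],None,fx=2.5,fy=2.5)
cv2.imwrite('pics/c3b.png',np.hstack([A,b]))
E
```

```text
(no output)
```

View pics/c3b.png

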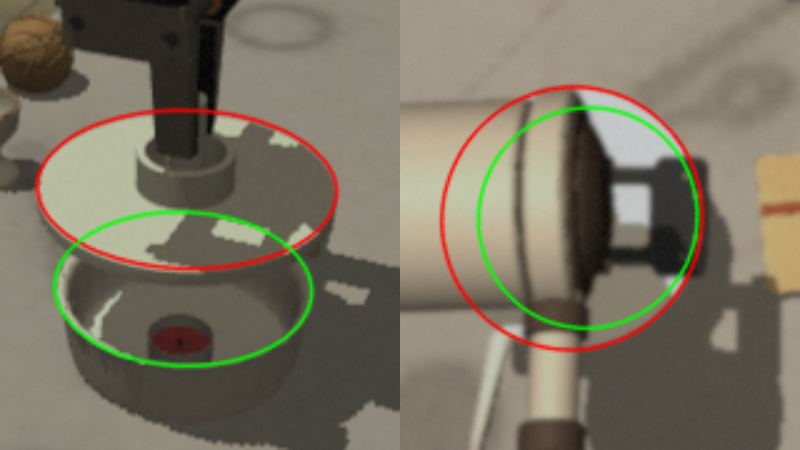

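```bash
python3 - <<'E'
from h import *
D=[np.pi,0,0]
print(r.servo_line([.442,.1450,.098],D,feed=.06,threshold=6))
st=r.read_state();print(st['clock'],st['force'],st['tcp_pos'])
print(r.servo_line([.442,.1450,.082],D,feed=.02,threshold=4))
st=r.read_state();print(st['clock'],st['opening'],st['force'],st['torque'],st['tcp_pos'])
s=r.capture('side');t=r.capture('top');cv2.imwrite('pics/side4.png',s);cv2.imwrite('pics/top4.png',t)
a=cv2.resize(s[200:380,280:440],None,fx=2.5,fy=2.5);b=cv2.resize(t[230:410,160:320],None,fx=2.5,fy=2.5)
cv2.imwrite('pics/c4.png',np.hstack([a,b]))
E
```

```text
False
11.125 [ 0.43399844 -0.6994667  -4.59189534] [0.44240121 0.14501728 0.0983907 ]
True
11.7417 0.021078387372453 [-0.73247491  0.73543513  5.12831604] [-0.01695681  0.09682936  0.01129184] [0.44188994 0.14500512 0.08569322]
```

View pics/c4.png

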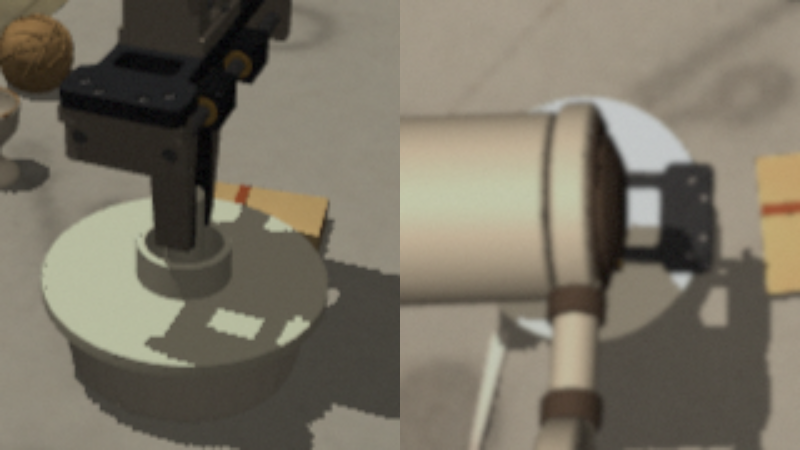

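```bash
python3 - <<'E'
from h import *
D=[np.pi,0,0]
r.command_gripper(.046)
r.dwell(.5)
p=r.read_state()['tcp_pos']
r.servo_line([p[0],p[1],.15],D,feed=.08)
r.command_gripper(.092)
r.move_pose([.36,-.1,.25],D)
st=r.read_state();print(st['clock'],st['opening'],st['force'])
s=r.capture('side');t=r.capture('top');cv2.imwrite('pics/side5.png',s);cv2.imwrite('pics/top5.png',t)
a=cv2.resize(s[200:380,280:440],None,fx=2.5,fy=2.5);b=cv2.resize(t[230:410,160:320],None,fx=2.5,fy=2.5)
cv2.imwrite('pics/c5.png',np.hstack([a,b]))
c=blob(t,0,155,(185,262,292,372)); h=cv2.convexHull(c).reshape(-1,2)
print('plate',circ_at('top',h,.058))
E
```

```text
15.7417 0.09193569247461078 [-0.52646678 -0.39148933  0.3131052 ]
plate (array([0.44260741, 0.14641913]), np.float64(0.08192101655567179), np.float64(0.00032886981156018356))
```

View pics/c5.png

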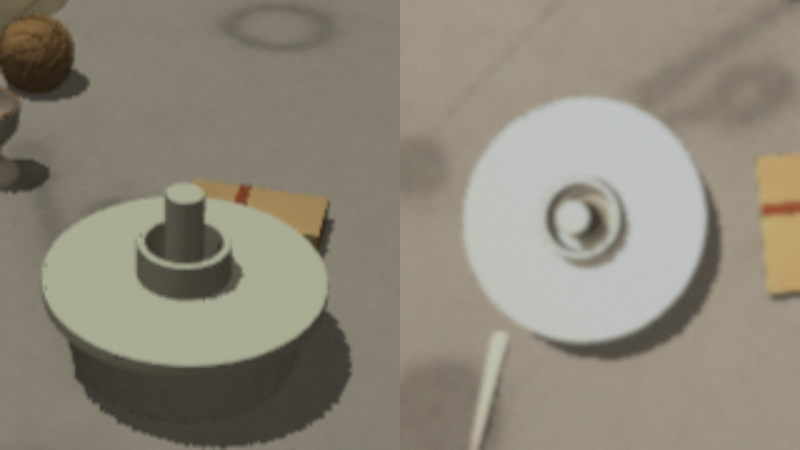

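```bash
python3 - <<'E'
from h import *
D=[np.pi,0,0]; x,y=.4422,.1458
r.move_pose([x,y,.18],D)
print(r.servo_line([x,y,.08],D,feed=.08,threshold=6))
print(r.servo_line([x,y,.0625],D,feed=.03,threshold=5))
st=r.read_state();print(st['clock'],st['force'],st['tcp_pos'])
s=r.capture('side');cv2.imwrite('pics/c6.png',cv2.resize(s[180:380,270:450],None,fx=3,fy=3))
E
```

```text
False
False
19.0167 [-0.42672054  0.15957025  0.33942702] [0.44224028 0.14581285 0.06249096]
```

View pics/c6.png

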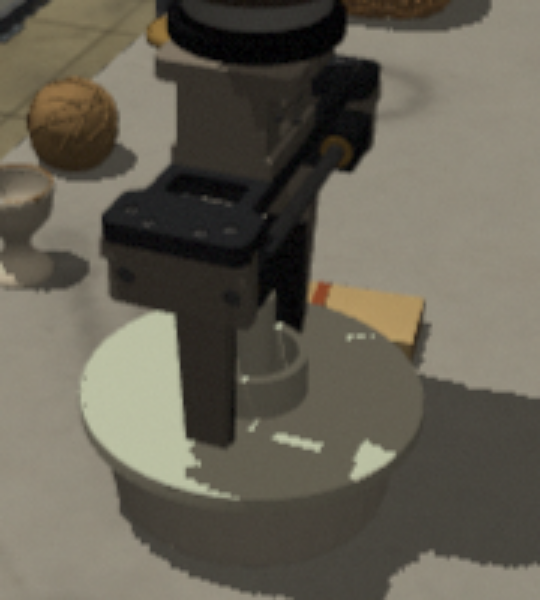

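```bash
python3 - <<'E'
from h import *
D=[np.pi,0,0]
r.command_gripper(0.0,30); r.dwell(.2)
st=r.read_state();print(st['clock'],st['opening'],st['force'],st['tcp_pos'])
p=st['tcp_pos']
r.servo_line([p[0],p[1],.075],D,feed=.03); r.dwell(.2)
st=r.read_state();print(st['clock'],st['opening'],st['force'],st['tcp_pos'])
s=r.capture('side');cv2.imwrite('pics/c7.png',cv2.resize(s[180:380,270:450],None,fx=3,fy=3))
E
```

```text
19.9333 0.0532746483530771 [ 0.12533698 -1.34506453  0.52957251] [0.4422232  0.14575965 0.06253179]
20.7 0.05332044218086434 [-0.07434366 -0.2070485  -3.22881447] [0.44202555 0.14574446 0.07479139]
```

View pics/c7.png

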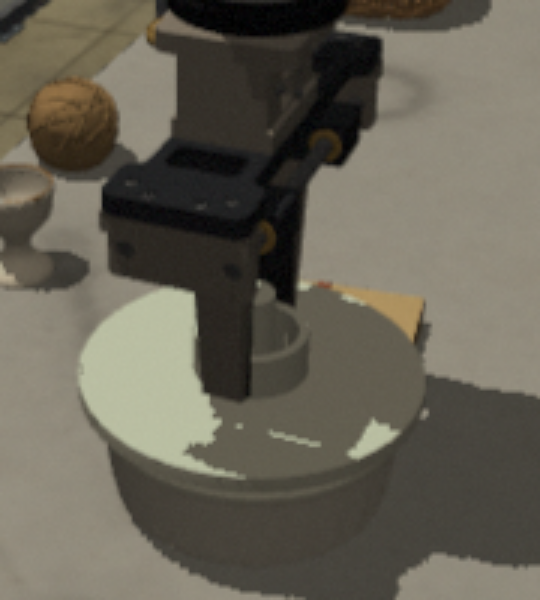

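```bash
python3 - <<'E'
from h import *
D=[np.pi,0,0]
p=r.read_state()['tcp_pos']
r.servo_line([p[0],p[1],.205],D,feed=.06); r.dwell(.8)
for i in range(3):
    st=r.read_state();print(st['clock'],st['opening'],st['force'],st['tcp_pos'],abs(st['joint_velocities']).max()); r.dwell(.1)
s=r.capture('side');cv2.imwrite('pics/c8.png',cv2.resize(s[60:380,240:480],None,fx=1.8,fy=1.8))
cv2.imwrite('pics/top8.png',r.capture('top'))
E
```

```text
23.8667 0.053618629690943824 [-0.04479169  0.00598162 -1.89545831] [0.44206692 0.1457812  0.20501377] 0.0018142565890727936
23.9667 0.05372958822150685 [ 0.40105424 -0.18424166 -2.87627915] [0.44204791 0.14574131 0.20499353] 0.001857631850062221
24.0667 0.05338158354667624 [ 0.24730392 -0.0657961  -3.30436604] [0.44204614 0.14573559 0.20499611] 0.0017829875192186837
```

View pics/c8.png

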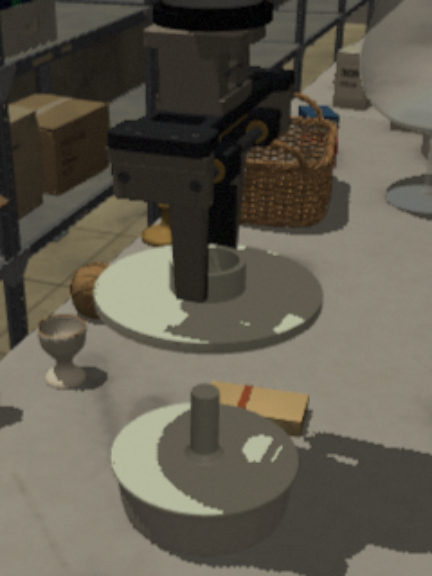

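View pics/top8.png

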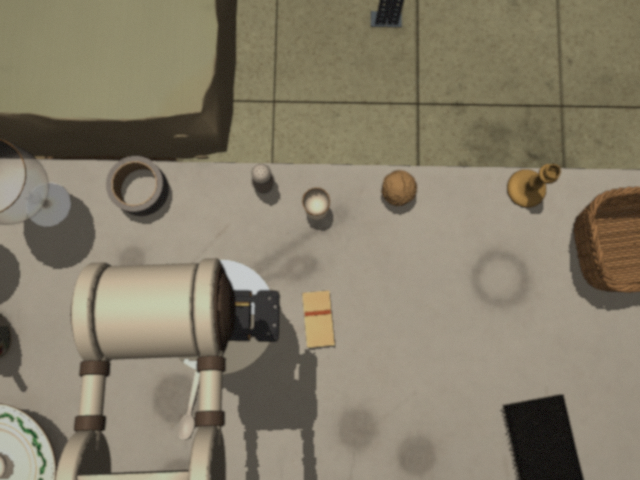

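The cover is held level 14 cm up, the inner lid sits flush on the dish with its knob free, and the tags, egg cup, shaker and string have not moved. Handing in.

```bash
python3 -c "
from station import r
r.close_job(); print(r.read_state()['clock'])"
```

```text
the job is handed in; nothing more can be done
the job is handed in; nothing more can be done
```

I picked up both lids together by the knob and lowered them onto the dish until a light contact stopped the move. I then let go of the knob, gripped the outer cover by its collar and lifted it alone, straight up by 142 mm. I handed the job in at about 24 s, with no verdict reported.

- **Seating:** Contact came with the TCP at 85.7 mm, within 1 mm of the height expected for a fully home lid. With the arm out of the way, the top camera put the cover's centre 2 mm from the dish centre measured before placing. The fitted plate radius of 81.9 mm at the seated height suggests it was level.
- **Final state:** The gripper reads 53 mm open on the 54 mm collar, and the arm is still. The side view shows the cover level and clear above the dish, with the inner lid flush on the rim and its knob free. The bystanders look unmoved in the top view.
- **Disagreements:** The side camera gave positions for the dish and knob 3 to 7 mm off the top camera's, mostly in y, from rougher hand-picked points. I went mainly by the top camera. The tool force with only the cover held varied between -1.9 and -3.3 N, against a weight of about 2 N; I took that as sensor noise. No check failed.

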